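# Fit the battery pack and hold the fuse flap at its balance point

## Task

Lay the small grey battery pack flat in the open drawer of the grey power unit and push the drawer fully home. Then, by its grip bar, swing the fuse-bay flap on top of the unit up to its balance point, which is about 10 degrees past upright because of the module under it, and finish still holding the bar there, steady, so that a colleague can get at the fuses: the flap has no stay, so never let it flop over backwards or slam shut. Leave the other things on the desk where they are.

Things in the scene. Friction and masses are not known exactly. Their poses are not given: they have to be found in the camera images.
- unit: Grey metal power unit, 200 (x) by 260 (y) by 120 mm high, fixed to the desk. Origin: centre of its underside, on the desk. Its x points from its front (drawer side, facing the robot) to its back, y to its left seen from the robot, z up. It stands in varied places and yaws.
- drawer (a joint): Battery drawer in the unit's front: 0 = fully shut, grows to 0.125 m as it slides out along the unit's -x. Starts nearly full out. Slides with about 1 N of friction, no spring or latch.
- drawer_front (a point): Point on the flat outer face of the drawer's front plate, on its centre line, 72 mm above the desk. Moves with the drawer; axes as the unit. The plate is 168 mm wide (y), 8 mm thick and reaches from 10 to 88 mm above the desk; when shut its face stands 6 mm in front of the unit's front. The unit's casing rises above the plate to 120 mm.
- drawer_in (a point): Centre of the drawer's inner floor, 16 mm above the desk, 70 mm behind the plate's outer face. Moves with the drawer; axes as the unit. Inner floor 112 mm (x) by 140 mm (y); side and back walls 6 mm thick, reaching 38 mm above this floor; the front plate reaches 72 mm above it. The deck that the drawer slides under is 50 mm above this floor.
- pack: Battery pack, a plain mid-grey plastic block with a paper band round its middle, 80 (x) by 40 (y) by 35 mm high, 0.2 to 0.42 kg, lying flat on the desk to the left or right of the unit. Origin: centre of its underside; z up. It goes into the drawer lying flat as it lies now.
- flap (a joint): Fuse-bay flap on the unit's top, hinged along the unit's x. 0 = lying shut (level), pi/2 = panel upright, 2.5 = flopped over towards the unit's +y (left). It turns freely: gravity shuts it below 1.74 and throws it over above 1.74, the balance point (about 100 degrees). About 0.45 kg in all; some 2 N at the bar lifts it.
- flap_hinge (a point): Point on the hinge axis, abreast of the middle of the grip bar, 123 mm above the desk. The axis runs along the unit's x. Panel 100 mm (x) by 130 mm, 6 mm thick; a black module 70 by 80 by 30 mm hangs under it.
- flap_bar (a point): Round steel grip bar of the flap, 12 mm in diameter, parallel to the hinge, in the panel plane on two arms; 84 mm free between them. This point: its middle, 172 mm from the hinge axis, 42 mm past the panel edge. Flap shut: 123 mm above the desk, 37 mm outside the unit's right (-y) side; at balance: 292 mm up, 29 mm to +y of the hinge. It can turn between the fingers, so the tool need not turn.
- adapter: Black power adapter brick, 105 by 55 by 32 mm. Leave alone. Origin: centre of its underside.
- mouse: Black computer mouse, 100 by 55 by 28 mm. Leave alone. Origin: centre of its underside.
- switchbox: White network switch, 70 by 90 by 26 mm. Leave alone. Origin: centre of its underside.
- bottle: Clear plastic bottle, 64 mm in diameter, 190 mm high, upright. Leave alone. Origin: centre of its underside.
- tin: Steel tin, 70 mm in diameter, 60 mm high. Leave alone. Origin: centre of its underside.
- tape: Black roll of tape lying flat on the left rear of the unit's top, 90 mm in diameter, 24 mm high. Leave alone. Origin: centre of its underside.
Things that resemble listed ones, but are neither listed nor needed, are in the scene too. What is shaped like the pack but blue or yellow is not meant.

How it is judged:
On the way, in this order (a step that is already met when the one before it is completed fails the run):
1. the pack rests flat in the drawer, let go of (x of pack in the frame of drawer_in between -0.03 and 0.03 m and y of pack in the frame of drawer_in between -0.06 and 0.06 m and z of pack in the frame of drawer_in between -0.004 and 0.008 m and angle between pack's own z axis and vertical below 0.15 rad and contact force between the fingers and pack below 0.1 N and linear speed of pack below 0.03 m/s), for 0.2 s.
2. the drawer, with the pack in it, is pushed fully home (value of joint drawer below 0.004 m and x of pack in the frame of drawer_in between -0.03 and 0.03 m and y of pack in the frame of drawer_in between -0.06 and 0.06 m and z of pack in the frame of drawer_in between -0.004 and 0.008 m and angle between pack's own z axis and vertical below 0.15 rad), for 0.2 s.
3. the flap is held steady at its balance point by the bar (value of joint flap between 1.64 and 1.84 rad and velocity of joint flap between -0.08 and 0.08 rad/s and contact force between the fingers and flap above 0.3 N and distance between the grasp point and flap_bar below 0.05 m), for 0.4 s.
At the end, for the whole second after the job is handed in: The pack lies flat on the drawer floor (within 0.15 rad and 8 mm), the drawer is within 4 mm of shut, and the flap is held at joint 1.64 to 1.84 rad (balance 1.74), slower than 0.08 rad/s, the fingers touching it with over 0.3 N and within 50 mm of the grip bar middle (all of step 2 and all of step 3); the arm keeps its last pose, push and grip.
It fails at once if the flap flops over backwards (value of joint flap above 2.2 rad).
It fails at once if the flap is let slam (velocity of joint flap below -3 rad/s).
It fails at once if another thing on the desk is shoved or knocked over (distance of any of adapter, mouse, switchbox, bottle, tin, tape from where it was at the start of the episode above 0.025 m or angle between any of adapter, mouse, switchbox, bottle, tin, tape's own z axis and vertical above 0.4 rad).
It also fails if it takes over 72 s, if anything falls off the work surface, if the arm or the gripper's body presses on something with over 40 N, if the wrist force passes 120 N, or if a joint passes its speed limit or range.

## Robot

A 7-joint arm with a two-finger parallel gripper is mounted at the origin on the work surface. World frame = base frame: x ahead of the robot, y to its left, z up, the work surface at z = 0. Lengths are in m, angles in rad, forces in N, time in s.
With the tool pointing down it reaches from about 0.425 to 0.925 m from the base axis. Payload 6.8 kg.
Tool frame: the origin (TCP) lies on the centre line of the jaws, within the pads' length; the fingertips stand bot.tip_reach ahead of it and the grasp point (between the pads) lies 3 mm ahead of it (bot.tip_reach is the distance from the TCP to the fingertips, in m); z points along the fingers, y is the line along which they close (so a half turn about z gives the same grasp; the last joint's range is limited). The gripper opens to 85 mm and grips with 20 to 120 N. Pads are 22 mm wide; open, the fingers measure 114 mm over their backs; the gripper's body (76 mm by 85 mm) begins 54 mm behind the grasp point. The pads swing forward as they close: fully open they stand 13 mm farther back than shut.
Start: joints at [1.132, 0.477, 0.022, 1.555, -0.011, 1.109, -0.083], TCP at [0.219, -0.638, 0.253] pointing down, gripper open.
Joint ranges: [-2.96, 2.96], [-0.34, 2.1], [-1.41, 1.46], [0.24, 2.44], [-1.37, 4.51], [0.17, 1.92], [-2.96, 2.96]. Speed limits (rad/s): [2.39, 2.39, 3.14, 3.14, 3.14, 3.14, 3.14].

## Interface

Orientations are given as a unit quaternion [w, x, y, z].
In Python, from station import bot gives the robot as it stands.
- The arm moves only by the tool jog_arm, never from a script. Its argument "deltas" is a list of rows, each a list of 7 numbers: the shift along the world's x, y, z in m, then the turn, a rotation vector about the world's x, y, z in rad, then the opening, from 0 (shut) to 1 (fully open). In form: [[x, y, z, rx, ry, rz, grip], ...]. A call has 1 to 10 rows; each row shifts and turns the commanded pose from where the row before left it; what a row does not reach is not made up. A row lasts 1/10 s, in which the tool goes at most 50 mm and 8.59 degrees, less where a joint would pass 70% of its speed; a pose out of reach is approached as far as the arm can. A call with a gripper value outside its range is refused whole. The fingers move at their own pace and stop on an object; "newtons" is the grip in N (left out, the last holds). Time passes only in rows, so rows that do not move let the fingers close. It gives the time, the measured TCP pose, the force, the opening and the grip force at its end, in the units of the state.
- bot.get_obs(): the state, without advancing time (a new reading comes with each control period).
- bot.read_camera(name): name is "scene" or "top" or "wrist"; returns a dict with "img" (480x640x3 uint8, red, green, blue), "K" (3x3 intrinsics, pixels), "eye" and "attitude" of the camera in the world. Camera axes: x right, y down, z forward; pixel columns grow to the right and rows downward; lengths in m; the calibration is good to about 2 mm. A picture is of the moment at which its call begins. There is no depth.
- bot.hand_in(): hands the job in; it is judged then, once.
The state is a dict: "t": time; "q": joint angles; "joint_vel": joint speeds; "joint_torque": joint torques, N m; "eef_pos": TCP position; "tool_rot": TCP orientation; "contact_force": force on the tool from outside, world axes, zero at the start; "torque": the same for the moment, N m; "gripper_width": opening from 0.0 (shut) to 1.0 (fully open); "grasp_force": force on a finger pad.
Only numpy, scipy, OpenCV 4.12 (cv2) and the standard library are available. Lean on these libraries where they do the work, as an engineer would, in place of code of your own. Each camera call takes 0.05 s, during which the arm holds its last target. There are 200 camera calls.

## Working session

There is one attempt and no reset: what is moved stays moved. The work goes in short steps, Python scripts to look and compute and a tool call to move; the robot and the scene stay as the last step left them, time stands still between calls to the robot, and variables do not carry over. Pictures are saved under pics/ and viewed, at most 10 in all, crops included, and the job is handed in when it is done.

Besides the shell and the picture viewer there is one more tool, called by a JSON object that holds its "api" and its "payload", one argument or row to a line. jog_arm: Moves the arm, as the interface text tells. Its arguments: {"type":"object","properties":{"deltas":{"type":"array"},"newtons":{"type":"number"}},"required":["deltas"]}

```bash
mkdir -p pics; ls
cat > h.py <<'E'
import numpy as np, cv2
from scipy.spatial.transform import Rotation as R
from station import bot
def cam(n):
    c=bot.read_camera(n); a=np.array(c["attitude"],float)
    c["R"]=a if a.shape==(3,3) else R.from_quat(a[[1,2,3,0]]).as_matrix()
    return c
def ray(c,u,v):
    d=c["R"]@np.linalg.inv(c["K"])@np.array([u,v,1.]); return np.array(c["eye"]),d
def onz(c,u,v,z):
    e,d=ray(c,u,v); return e+d*(z-e[2])/d[2]
def proj(c,p):
    q=np.array(c["K"])@(c["R"].T@(np.array(p,float)-c["eye"])); return q[:2]/q[2]
def save(c,n): cv2.imwrite("pics/"+n,c["img"][:,:,::-1])
E
python3 - <<'E'
from h import *
o=bot.get_obs(); print(o, bot.tip_reach)
for n in("top","scene"):
    c=cam(n); save(c,n+"0.png"); print(n,c["eye"],c["attitude"],c["K"])
E
```

```text
pics
{'t': 0.0, 'q': array([ 1.13188891,  0.47780378,  0.02233364,  1.55646213, -0.01150572,
        1.10928757, -0.08309821]), 'joint_vel': array([ 0.00111989,  0.00145845, -0.00142367, -0.00025713, -0.00095126,
       -0.00187453,  0.00038465]), 'joint_torque': array([ 1.39835274e-04, -5.96449399e+01,  1.60800699e+00, -2.81195748e+01,
        1.24574071e-02,  9.38304118e-03, -5.84205623e-05]), 'eef_pos': array([ 0.21905774, -0.6378792 ,  0.25231858]), 'tool_rot': array([-8.91072792e-04,  9.86349399e-01,  1.64663366e-01, -2.13966699e-04]), 'contact_force': array([0.13396326, 0.16809322, 0.20556932]), 'torque': array([0.0035068 , 0.02771075, 0.04567142]), 'grasp_force': 0.0, 'gripper_width': 0.9980480073778637} 0.022
top [0.3406046  0.03256573 1.42139822] [ 0.06478679 -0.70130811  0.70763942 -0.05671032] [[540.21736808   0.         310.92726586]
 [  0.         540.21736808 236.22127586]
 [  0.           0.           1.        ]]
scene [1.47173692 0.08701237 0.94080517] [-0.26459544  0.62694935  0.67554941 -0.28382523] [[504.43586871   0.         313.09519021]
 [  0.         504.43586871 243.70725559]
 [  0.           0.           1.        ]]
```

View pics/top0.png

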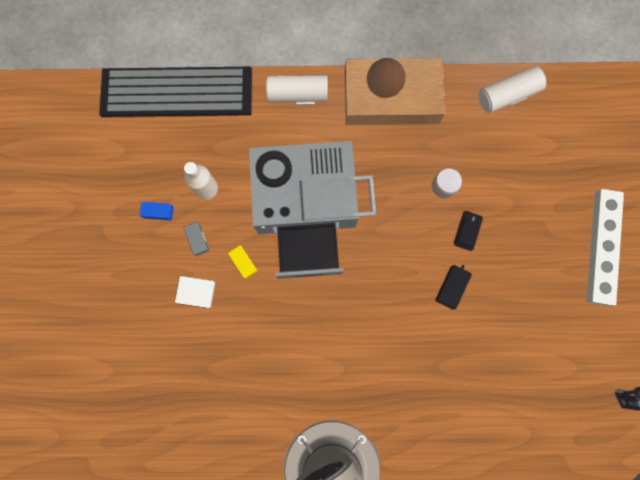

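View pics/scene0.png

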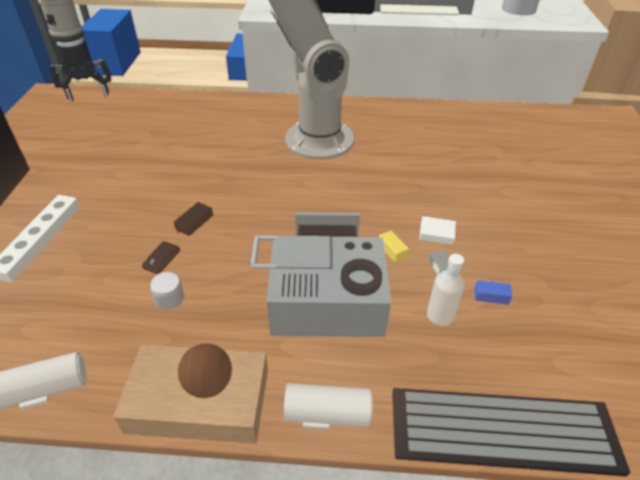

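The top view shows the unit at about (303,187), the open drawer at (308,248), the grip bar at x≈373, and the grey pack at (197,239). The bottle, blue block and yellow block are near the pack.

Run:
```python
from h import *
c=cam("top"); im=c["img"]; 
cv2.imwrite("pics/crop.png",cv2.resize(im[130:290,170:390,::-1],None,fx=3.6,fy=3.6,interpolation=cv2.INTER_CUBIC))
hsv=cv2.cvtColor(im,cv2.COLOR_RGB2HSV)
m=((hsv[...,1]<60)&(hsv[...,2]>60)&(hsv[...,2]<200)).astype(np.uint8)
m[:130]=0;m[300:]=0;m[:,:170]=0;m[:,395:]=0
cs,_=cv2.findContours(m,0,2)
for k in cs:
    if cv2.contourArea(k)>60:
        r=cv2.minAreaRect(k); print(r, cv2.contourArea(k)); b=cv2.boxPoints(r)
        z=.035 if cv2.contourArea(k)<1500 else .12
        print(np.round([onz(c,*p,z)[:2] for p in b],4).tolist(), np.round(onz(c,*r[0],z),4))
```

```text
((309.0092468261719, 272.1661682128906), (7.543923377990723, 66.23120880126953), 86.8201675415039) 362.5
[[0.4935, 0.139], [0.5014, -0.0316], [0.4819, -0.0324], [0.474, 0.1378]] [0.4877 0.0532 0.035 ]
((196.04013061523438, 238.4853973388672), (31.18405532836914, 16.14735984802246), 70.01689910888672) 451.0
[[0.6106, 0.3822], [0.6249, 0.3428], [0.5469, 0.3128], [0.5328, 0.352]] [0.5786 0.3474 0.035 ]
((198.8411102294922, 185.2513427734375), (35.21059799194336, 15.931631088256836), 36.38435363769531) 283.5
[[0.7336, 0.3947], [0.7687, 0.3706], [0.7103, 0.2935], [0.6757, 0.3178]] [0.7219 0.344  0.035 ]
((311.9757080078125, 186.6349639892578), (86.00907897949219, 123.19319915771484), 86.18592071533203) 9114.5
[[0.7945, 0.2043], [0.8124, -0.1057], [0.592, -0.1138], [0.5746, 0.1876]] [0.6918 0.043  0.12  ]
```

View pics/crop.png

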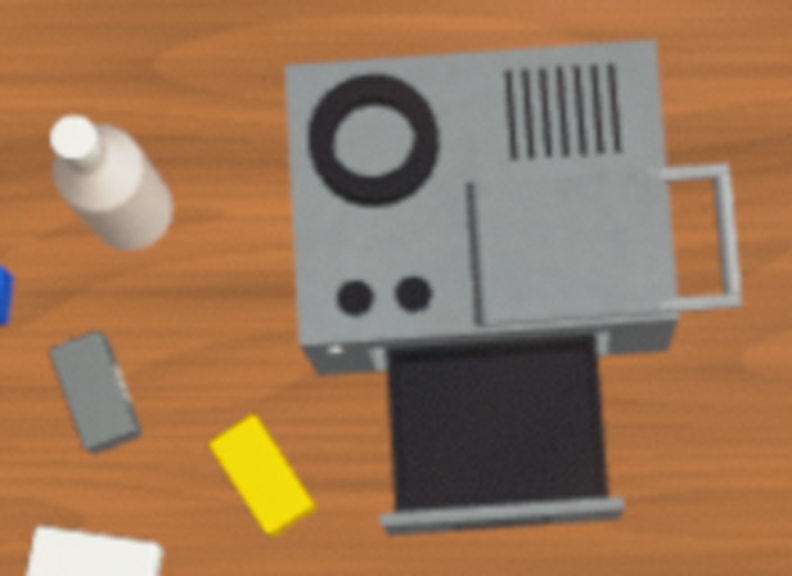

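Run:
```python
from h import *
c=cam("top")
f=lambda x,y,z: onz(c,170+x/3.6,130+y/3.6,z)
BL,BR,FR,FL=[f(*p,.12) for p in((287,66),(655,41),(676,318),(301,344))]
n=np.linalg.norm
print("sizes",n(BL-BR),n(FL-FR),n(BL-FL),n(BR-FR)); ctr=(BL+BR+FL+FR)/4
x=(BL-FL)+(BR-FR); y=(BL-BR)+(FL-FR)
yaw=np.arctan2(x[1],x[0]); yawy=np.arctan2(-y[0],y[1]); print("ctr",ctr,yaw,yawy)
a,b=f(732-4,167,.123),f(740-4,303,.123); print("bar",a,b,(a+b)/2,n(a-b))
yw=(yaw+2*yawy)/3;Rz=R.from_euler('z',yw).as_matrix()
print("yaw",yw,"bar in unit",Rz.T@((a+b)/2-ctr))
pl=[f(*p,.088) for p in((383,516),(622,500))]; print("plate back/mid",[Rz.T@(p-ctr) for p in pl],pl)
pk=[f(*p,.035) for p in((50,350),(100,331),(140,432),(93,450))]; print("pack",np.round(pk,4),sum(pk)/4,n(pk[0]-pk[1]),n(pk[1]-pk[2]))
d=(pk[0]+pk[1]-pk[2]-pk[3]);print("packyaw",np.arctan2(d[1],d[0]))
for nme,p in dict(white=(95,560),yellow=(262,475)).items(): print(nme,f(*p,.03))
print("bottle base", f(140,235,0.02))
```

```text
sizes 0.25818352079119833 0.256537359029899 0.19868068030597064 0.19830137062940353
ctr [0.70162335 0.06466408 0.12      ] 0.05549821498860743 0.05945062271336116
bar [ 0.71559262 -0.10690659  0.123     ] [ 0.6196338  -0.10972948  0.123     ] [ 0.66761321 -0.10831804  0.123     ] 0.09600032760767085
yaw 0.05813315347177658 bar in unit [-0.04400302 -0.1707139   0.003     ]
plate back/mid [array([-0.21736983,  0.08135098, -0.032     ]), array([-0.21741762, -0.08350902, -0.032     ])] [array([0.47989419, 0.13324836, 0.088     ]), array([ 0.48942492, -0.03133593,  0.088     ])]
pack [[0.6089 0.3802 0.035 ]
 [0.6226 0.3441 0.035 ]
 [0.5479 0.313  0.035 ]
 [0.5351 0.3467 0.035 ]] [0.57860506 0.3460015  0.035     ] 0.03861410399117022 0.08088466200119049
packyaw 0.4100205663522045
white [0.45622092 0.34411657 0.03      ]
yellow [0.51642407 0.22507439 0.03      ]
bottle base [0.69807111 0.31969698 0.02      ]
```

{"api": "jog_arm", "payload": {
  "deltas": [
    [0.02,0.034,0.002,0,0,0.008,1],
    [0.02,0.034,0.002,0,0,0.008,1],
    [0.02,0.034,0.002,0,0,0.008,1],
    [0.02,0.034,0.002,0,0,0.008,1],
    [0.02,0.034,0.002,0,0,0.008,1],
    [0.02,0.034,0.002,0,0,0.008,1],
    [0.02,0.034,0.002,0,0,0.008,1],
    [0.02,0.034,0.002,0,0,0.008,1],
    [0.02,0.034,0.002,0,0,0.008,1],
    [0.02,0.034,0.002,0,0,0.008,1]
  ]
}}

```text
t: 1.2
eef_pos: [0.4197, -0.297, 0.2734]
tool_rot: [0.0, 0.979, 0.204, 0.0]
contact_force: [0.7, 0.3, -0.2]
gripper_width: 1.001
grasp_force: 0.0
```

{"api": "jog_arm", "payload": {
  "deltas": [
    [0.012,0.04,0,0,0,0,1],
    [0.012,0.04,0,0,0,0,1],
    [0.012,0.04,0,0,0,0,1],
    [0.012,0.04,0,0,0,0,1],
    [0.012,0.04,0,0,0,0,1],
    [0.012,0.04,0,0,0,0,1],
    [0.012,0.04,0,0,0,0,1],
    [0.012,0.04,0,0,0,0,1],
    [0.012,0.04,0,0,0,0,1],
    [0.012,0.04,0,0,0,0,1]
  ]
}}

```text
t: 2.2
eef_pos: [0.5394, 0.1031, 0.2733]
tool_rot: [0.0, 0.979, 0.204, 0.0]
contact_force: [1.4, 0.0, 0.2]
gripper_width: 0.997
grasp_force: 0.0
```

{"api": "jog_arm", "payload": {
  "deltas": [
    [0.004,0.025,0,0,0,0,1],
    [0.004,0.025,0,0,0,0,1],
    [0.004,0.025,0,0,0,0,1],
    [0.004,0.025,0,0,0,0,1],
    [0.004,0.025,-0.01,0,0,0,1],
    [0.004,0.025,-0.02,0,0,0,1],
    [0.004,0.025,-0.02,0,0,0,1],
    [0.004,0.025,-0.02,0,0,0,1],
    [0.004,0.025,-0.02,0,0,0,1],
    [0.002,0.015,-0.02,0,0,0,1]
  ]
}}

```text
t: 3.2
eef_pos: [0.5769, 0.3439, 0.1623]
tool_rot: [-0.001, 0.979, 0.205, -0.0]
contact_force: [0.2, -0.7, -0.4]
gripper_width: 1.002
grasp_force: 0.0
```

Run:
```python
from h import *
c=cam("wrist"); save(c,"w1.png"); o=bot.get_obs(); print(o["t"],o["eef_pos"],o["q"],R.from_quat(o["tool_rot"][[1,2,3,0]]).as_matrix()[:,1:])
hsv=cv2.cvtColor(c["img"],cv2.COLOR_RGB2HSV)
m=((hsv[...,1]<60)&(hsv[...,2]>50)&(hsv[...,2]<230)).astype(np.uint8)
cs,_=cv2.findContours(m,0,2)
for k in cs:
    if cv2.contourArea(k)>500:
        r=cv2.minAreaRect(k); b=cv2.boxPoints(r); P=[onz(c,*p,.035) for p in b]
        print(r,onz(c,*r[0],.035),np.linalg.norm(P[0]-P[1]),np.linalg.norm(P[1]-P[2]),np.round(P,3)[:,:2].tolist())
```

```text
3.25 [0.57484029 0.34508783 0.15857643] [-0.31976257  0.60528043 -0.45049868  1.62106223  0.29749086  0.98797897
 -2.02254312] [[ 4.02867261e-01 -4.75154960e-03]
 [-9.15256276e-01  7.13849102e-05]
 [-1.97960161e-03 -9.99988709e-01]]
((63.00132751464844, 429.13134765625), (51.45111846923828, 98.21549224853516), 78.11134338378906) [0.35340848 0.46526866 0.035     ] 0.07943461106997457 0.046771265940580564 [[0.351, 0.507], [0.398, 0.443], [0.356, 0.423], [0.306, 0.489]]
((554.6580810546875, 454.4940185546875), (110.30022430419922, 121.8741683959961), 34.69515609741211) [0.48715591 0.09853256 0.035     ] 0.10257594951812646 0.09835684476585835 [[0.445, 0.148], [0.548, 0.147], [0.528, 0.051], [0.418, 0.043]]
((475.66461181640625, 331.4429931640625), (83.35877990722656, 36.387855529785156), 68.86017608642578) [0.55742827 0.21125507 0.035     ] 0.02495309937044564 0.06855892320968768 [[0.571, 0.245], [0.589, 0.228], [0.544, 0.176], [0.524, 0.194]]
((250.66400146484375, 378.3480224609375), (238.29498291015625, 93.5926513671875), 28.73979377746582) [0.45544166 0.3466722  0.035     ] 0.07662574779703085 0.17624180888094454 [[0.431, 0.438], [0.507, 0.427], [0.481, 0.253], [0.396, 0.252]]
((314.1137390136719, 223.54283142089844), (60.301570892333984, 117.98968505859375), 2.2025980949401855) [0.58420266 0.35036757 0.035     ] 0.08107676799061682 0.038699410376363666 [[0.537, 0.355], [0.613, 0.382], [0.627, 0.346], [0.552, 0.315]]
((574.0, 208.5), (345.0, 130.0), 90.0) [0.66233162 0.19691295 0.035     ] 0.07657054650763259 0.24079670431057912 [[0.734, 0.29], [0.765, 0.22], [0.57, 0.078], [0.531, 0.167]]
((478.5, 44.0), (88.0, 199.0), 90.0) [0.72333471 0.30443832 0.035     ] 0.11466489570105962 0.04819759609757343 [[0.721, 0.369], [0.766, 0.263], [0.726, 0.237], [0.678, 0.348]]
```

View pics/w1.png

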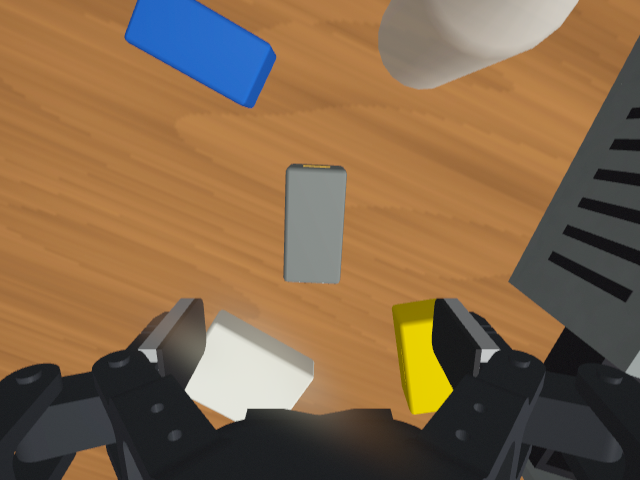

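The wrist view shows the grey pack at (314,223), measuring 81 x 39 mm and aligned with the jaws. It is clear of the bottle and the blocks.

{"api": "jog_arm", "payload": {
  "deltas": [
    [0.001,0.001,-0.02,0,0,-0.01,1],
    [0.001,0.001,-0.02,0,0,-0.01,1],
    [0.001,0.001,-0.02,0,0,-0.01,1],
    [0,0,-0.02,0,0,0,1],
    [0,0,-0.02,0,0,0,1],
    [0,0,-0.016,0,0,0,1],
    [0,0,-0.012,0,0,0,1],
    [0,0,-0.008,0,0,0,1],
    [0,0,0,0,0,0,0.4],
    [0,0,0,0,0,0,0.2]
  ],
  "newtons": 40
}}

```text
t: 4.25
eef_pos: [0.5806, 0.3448, 0.0278]
tool_rot: [-0.0, 0.982, 0.189, 0.0]
contact_force: [0.3, 0.3, 1.0]
gripper_width: 0.694
grasp_force: 0.0
```

{"api": "jog_arm", "payload": {
  "deltas": [
    [0,0,0,0,0,0,0.1],
    [0,0,0,0,0,0,0.1],
    [0,0,0,0,0,0,0.1],
    [0,0,0,0,0,0,0.1],
    [0,0,0,0,0,0,0.1],
    [0,0,0.01,0,0,0,0.1],
    [0,0,0.02,0,0,0,0.1],
    [0,0,0.02,0,0,0,0.1],
    [0,0,0.03,0,0,0,0.1],
    [0,0,0.03,0,0,0,0.1]
  ]
}}

```text
t: 5.25
eef_pos: [0.5796, 0.3435, 0.1377]
tool_rot: [0.001, 0.982, 0.189, -0.001]
contact_force: [0.7, 0.6, -3.4]
gripper_width: 0.462
grasp_force: 41.8
```

{"api": "jog_arm", "payload": {
  "deltas": [
    [-0.003,-0.014,0.025,0,0,-0.032,0.1],
    [-0.003,-0.029,0.025,0,0,-0.032,0.1],
    [-0.003,-0.029,0,0,0,-0.032,0.1],
    [-0.003,-0.029,0,0,0,-0.032,0.1],
    [-0.003,-0.029,0,0,0,-0.032,0.1],
    [-0.003,-0.029,0,0,0,-0.032,0.1],
    [-0.003,-0.029,0,0,0,-0.032,0.1],
    [-0.003,-0.029,0,0,0,-0.032,0.1],
    [-0.003,-0.029,0,0,0,-0.032,0.1],
    [-0.004,-0.029,0,0,0,-0.032,0.1]
  ]
}}

```text
t: 6.25
eef_pos: [0.5484, 0.0679, 0.1873]
tool_rot: [0.0, 1.0, 0.03, -0.0]
contact_force: [1.7, -0.2, -2.7]
gripper_width: 0.458
grasp_force: 41.9
```

{"api": "jog_arm", "payload": {
  "deltas": [
    [0,-0.014,0,0,0,0,0.1],
    [0,0,0,0,0,0,0.1],
    [0,0,0,0,0,0,0.1]
  ]
}}

```text
t: 6.55
eef_pos: [0.5493, 0.0567, 0.1875]
tool_rot: [-0.0, 1.0, 0.031, 0.0]
contact_force: [0.4, 0.1, -2.9]
gripper_width: 0.459
grasp_force: 41.8
```

Run:
```python
from h import *
c=cam("wrist"); save(c,"w2.png"); o=bot.get_obs(); print(o["t"],o["eef_pos"],o["tool_rot"])
C=np.array([.7016,.0647,0]);Rz=R.from_euler('z',.058).as_matrix()
for q in([-.2135,.084,.088],[-.2135,-.084,.088],[-.1,.13,.12],[-.1,-.13,.12],[-.206,.07,.054],[-.094,.07,.054]): print(q,proj(c,C+Rz@q))
```

```text
6.6 [0.54933892 0.05738481 0.18748129] [-5.68164828e-04  9.99503965e-01  3.14877069e-02  1.57727755e-04]
[-0.2135, 0.084, 0.088] [189.74285904 338.80250089]
[-0.2135, -0.084, 0.088] [449.16353063 339.58958567]
[-0.1, 0.13, 0.12] [ 53.73562922 164.33253879]
[-0.1, -0.13, 0.12] [587.03868365 165.9037226 ]
[-0.206, 0.07, 0.054] [223.31248211 305.45764127]
[-0.094, 0.07, 0.054] [212.37044281 147.41196948]
```

View pics/w2.png

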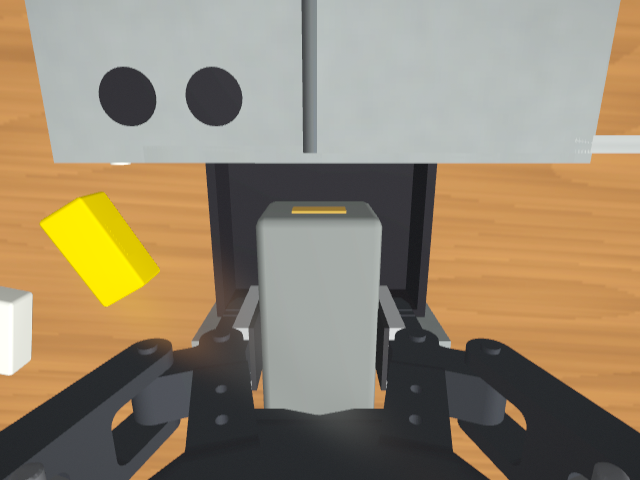

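The wrist view shows the pack centred between the drawer walls at x≈320. The casing edge is at row 164 and the plate top at row 342, both matching the model.

{"api": "jog_arm", "payload": {
  "deltas": [
    [0,0,-0.02,0,0,0,0.1],
    [0,0,-0.02,0,0,0,0.1],
    [0,0,-0.02,0,0,0,0.1],
    [0,0,-0.02,0,0,0,0.1],
    [0,0,-0.02,0,0,0,0.1],
    [0,0,-0.015,0,0,0,0.1],
    [0,0,-0.012,0,0,0,0.1],
    [0,0,-0.008,0,0,0,0.1],
    [0,0,-0.006,0,0,0,0.1],
    [0,0,0,0,0,0,0.1]
  ]
}}

```text
t: 7.6
eef_pos: [0.5491, 0.0556, 0.0459]
tool_rot: [0.0, 1.0, 0.03, -0.0]
contact_force: [-0.5, 0.2, -3.0]
gripper_width: 0.463
grasp_force: 41.8
```

{"api": "jog_arm", "payload": {
  "deltas": [
    [0,0,-0.001,0,0,0,0.1],
    [0,0,-0.001,0,0,0,0.1],
    [0,0,0,0,0,0,0.65],
    [0,0,0,0,0,0,0.65],
    [0,0,0,0,0,0,0.65],
    [0,0,0,0,0,0,0.65],
    [0,0,0.01,0,0,0,0.65],
    [0,0,0.02,0,0,0,0.65],
    [0,0,0.03,0,0,0,0.65],
    [0,0,0.04,0,0,0,0.65]
  ]
}}

```text
t: 8.6
eef_pos: [0.5481, 0.0554, 0.1448]
tool_rot: [0.0, 1.0, 0.03, -0.001]
contact_force: [1.1, -0.5, 0.2]
gripper_width: 0.649
grasp_force: 0.0
```

{"api": "jog_arm", "payload": {
  "deltas": [
    [-0.01,0,0.04,0,0,0,0],
    [-0.02,0,0,0,0,0,0],
    [-0.02,-0.001,0,0,0,0,0],
    [-0.02,-0.001,0,0,0,0,0],
    [-0.02,-0.002,0,0,0,0,0],
    [-0.02,-0.002,0,0,0,0,0],
    [0,0,0,0,0,0,0],
    [0,0,0,0,0,0,0]
  ]
}}

```text
t: 9.4
eef_pos: [0.4397, 0.0496, 0.1851]
tool_rot: [0.0, 1.0, 0.03, 0.001]
contact_force: [0.2, 0.1, -0.0]
gripper_width: 0.003
grasp_force: 0.0
```

Run:
```python
from h import *
c=cam("wrist"); save(c,"w3.png"); o=bot.get_obs(); print(o["t"],o["eef_pos"],o["tool_rot"],o["gripper_width"],o["contact_force"])
C=np.array([.7016,.0647,0]);Rz=R.from_euler('z',.058).as_matrix()
for q in([-.2215,.084,.088],[-.2215,-.084,.088],[-.115,.02,.051],[-.115,-.02,.051]): print(q,proj(c,C+Rz@q))
```

```text
9.45 [0.44019526 0.04976564 0.18500313] [-1.08396657e-04  9.99537739e-01  3.03896104e-02  8.76259147e-04] 0.0015776651214184636 [ 0.68444386  0.37006228 -0.05679899]
[-0.2215, 0.084, 0.088] [171.46525865 181.81233461]
[-0.2215, -0.084, 0.088] [465.73869355 182.36075297]
[-0.115, 0.02, 0.051] [285.09846014  -6.53780268]
[-0.115, -0.02, 0.051] [352.81987666  -6.39297521]
```

View pics/w3.png

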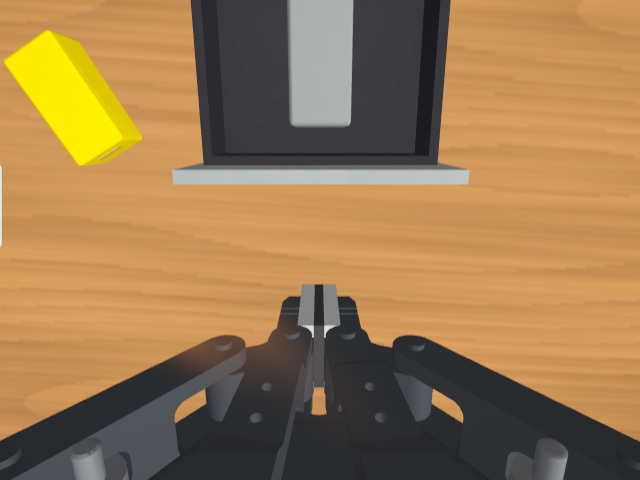

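The pack lies straight on the drawer floor with its near edge at (320,127). The plate's outer edge is at row 184, with 28 mm to the fingers. Next I lower and push.

{"api": "jog_arm", "payload": {
  "deltas": [
    [0,0,-0.03,0,0,0,0],
    [0,0,-0.03,0,0,0,0],
    [0,0,-0.02,0,0,0,0],
    [0,0,-0.015,0,0,0,0],
    [0.008,0,0,0,0,0,0],
    [0.008,0.001,0,0,0,0,0],
    [0.008,0,0,0,0,0,0],
    [0.008,0.001,0,0,0,0,0],
    [0.008,0,0,0,0,0,0],
    [0.008,0.001,0,0,0,0,0]
  ]
}}

```text
t: 10.45
eef_pos: [0.4879, 0.0524, 0.0896]
tool_rot: [0.0, 1.0, 0.03, 0.0]
contact_force: [-2.1, -0.6, 1.1]
gripper_width: 0.0
grasp_force: 0.8
```

{"api": "jog_arm", "payload": {
  "deltas": [
    [0.01,0,0,0,0,0,0],
    [0.01,0.001,0,0,0,0,0],
    [0.01,0.001,0,0,0,0,0],
    [0.01,0,0,0,0,0,0],
    [0.01,0.001,0,0,0,0,0],
    [0.01,0,0,0,0,0,0],
    [0.01,0.001,0,0,0,0,0],
    [0.008,0.001,0,0,0,0,0],
    [0.005,0,0,0,0,0,0],
    [0.003,0,0,0,0,0,0]
  ]
}}

```text
t: 11.45
eef_pos: [0.5738, 0.0578, 0.0893]
tool_rot: [-0.0, 1.0, 0.03, 0.0]
contact_force: [-1.3, 0.7, -1.1]
gripper_width: -0.003
grasp_force: 0.7
```

{"api": "jog_arm", "payload": {
  "deltas": [
    [0.003,0,0,0,0,0,0],
    [0.003,0,0,0,0,0,0],
    [0.002,0,0,0,0,0,0],
    [0.002,0,0,0,0,0,0]
  ]
}}

```text
t: 11.85
eef_pos: [0.5833, 0.0577, 0.0893]
tool_rot: [-0.0, 1.0, 0.03, -0.0]
contact_force: [-2.1, 1.1, -0.2]
gripper_width: -0.002
grasp_force: 0.7
```

{"api": "jog_arm", "payload": {
  "deltas": [
    [0.002,0,0,0,0,0,0],
    [0.001,0,0,0,0,0,0],
    [0,0,0,0,0,0,0]
  ]
}}

```text
t: 12.15
eef_pos: [0.5863, 0.0576, 0.0893]
tool_rot: [0.0, 1.0, 0.03, -0.0]
contact_force: [-1.6, 0.7, -0.2]
gripper_width: 0.003
grasp_force: 0.6
```

{"api": "jog_arm", "payload": {
  "deltas": [
    [0.002,0,0,0,0,0,0],
    [0.001,0,0,0,0,0,0],
    [0,0,0,0,0,0,0]
  ]
}}

```text
t: 12.45
eef_pos: [0.5864, 0.0574, 0.0889]
tool_rot: [0.001, 1.0, 0.031, -0.003]
contact_force: [-9.2, -0.3, 6.9]
gripper_width: 0.001
grasp_force: 4.9
```

{"api": "jog_arm", "payload": {
  "deltas": [
    [0.001,0,0,0,0,0,0],
    [0.001,0,0,0,0,0,0],
    [0,0,0,0,0,0,0]
  ]
}}

```text
t: 12.75
eef_pos: [0.5865, 0.0573, 0.0886]
tool_rot: [0.001, 1.0, 0.031, -0.005]
contact_force: [-14.5, -0.9, 9.9]
gripper_width: -0.003
grasp_force: 7.6
```

The push now reads 14 N against a hard stop at unit x −0.115, where a shut drawer should put it. Next I back off and go above the bar.

{"api": "jog_arm", "payload": {
  "deltas": [
    [-0.02,0,0,0,0,0,0],
    [-0.03,0,0,0,0,0,0],
    [0,0,0.04,0,0,0,0.1],
    [0,0,0.05,0,0,0,0.1],
    [0,0,0.05,0,0,0,0.2],
    [0.025,-0.033,0.01,0,0,0,0.4],
    [0.025,-0.033,0,0,0,0,0.4],
    [0.025,-0.033,0,0,0,0,0.4],
    [0.025,-0.033,0,0,0,0,0.4],
    [0.025,-0.032,0,0,0,0,0.4]
  ]
}}

```text
t: 13.75
eef_pos: [0.6675, -0.1086, 0.2397]
tool_rot: [0.0, 1.0, 0.03, 0.001]
contact_force: [1.2, 1.0, 0.4]
gripper_width: 0.402
grasp_force: 0.0
```

{"api": "jog_arm", "payload": {
  "deltas": [
    [0,0,0,0,0,0,0.4],
    [0,0,0,0,0,0,0.4],
    [0,0,0,0,0,0,0.4]
  ]
}}

```text
t: 14.05
eef_pos: [0.666, -0.105, 0.2393]
tool_rot: [-0.0, 1.0, 0.031, -0.0]
contact_force: [0.2, 1.0, -0.5]
gripper_width: 0.393
grasp_force: 0.0
```

Run:
```python
from h import *
c=cam("wrist"); save(c,"w4.png"); o=bot.get_obs(); print(o["t"],o["eef_pos"],o["tool_rot"],o["gripper_width"],o["contact_force"])
C=np.array([.7016,.0647,0]);Rz=R.from_euler('z',.058).as_matrix()
for q in([.004,-.167,.123],[-.092,-.167,.123],[-.044,-.167,.123],[-.1,-.13,.12]): print(q,proj(c,C+Rz@q))
np.savez("w4.npz",**{k:c[k] for k in("K","eye","R")})
t=cam("top");cv2.imwrite("pics/t4.png",cv2.resize(t["img"][130:290,250:410,::-1],None,fx=3.6,fy=3.6))
```

```text
14.1 [ 0.66590248 -0.10472895  0.23950516] [-3.09046938e-04  9.99506376e-01  3.14150621e-02  5.49586092e-05] 0.399590966101368 [ 0.06328058 -0.01356195  0.05901493]
[0.004, -0.167, 0.123] [318.07451004 163.90778411]
[-0.092, -0.167, 0.123] [317.65482985 307.3468351 ]
[-0.044, -0.167, 0.123] [317.8538032  239.34136513]
[-0.1, -0.13, 0.12] [264.27427022 315.84050812]
```

View pics/w4.png

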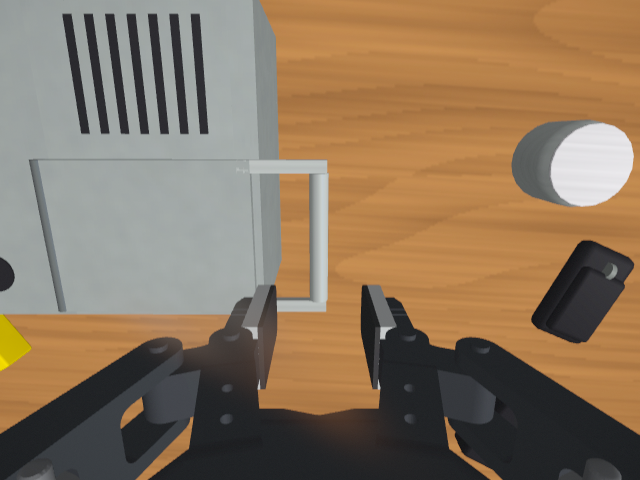

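The wrist view shows the bar at x≈319, rows 165–306. The model predicted (318, 164–307), so the jaws are aligned with it.

{"api": "jog_arm", "payload": {
  "deltas": [
    [0.001,0,-0.02,0,0,0,0.4],
    [0,0,-0.02,0,0,0,0.4],
    [0,0,-0.02,0,0,0,0.4],
    [0,0,-0.02,0,0,0,0.4],
    [0,0,-0.018,0,0,0,0.4],
    [0,0,-0.01,0,0,0,0.4],
    [0,0,-0.005,0,0,0,0.4],
    [0,0,0,0,0,0,0.2],
    [0,0,0,0,0,0,0.1],
    [0,0,0,0,0,0,0.05]
  ],
  "newtons": 30
}}

```text
t: 15.15
eef_pos: [0.6674, -0.1049, 0.127]
tool_rot: [-0.001, 1.0, 0.031, 0.0]
contact_force: [-1.1, 4.1, 0.5]
gripper_width: 0.127
grasp_force: 29.3
```

{"api": "jog_arm", "payload": {
  "deltas": [
    [0,0,0,0,0,0,0.02],
    [0,0,0,0,0,0,0.02],
    [0,0,0,0,0,0,0.02]
  ]
}}

```text
t: 15.45
eef_pos: [0.6674, -0.1048, 0.127]
tool_rot: [-0.001, 1.0, 0.031, 0.0]
contact_force: [-1.8, 5.0, 0.4]
gripper_width: 0.125
grasp_force: 29.4
```

Run:
```python
import numpy as np
a=np.linspace(0,1.74,31); s=np.sin(.058);c=np.cos(.058); r=.172
d=np.diff(np.c_[-r*np.cos(a)*-s, -r*np.cos(a)*c, r*np.sin(a)],axis=0)
for i in (0,10,20): print(np.round(d[i:i+10],4).tolist())
```

```text
[[-0.0, 0.0003, 0.01], [-0.0001, 0.0009, 0.0099], [-0.0001, 0.0014, 0.0099], [-0.0001, 0.002, 0.0098], [-0.0001, 0.0026, 0.0096], [-0.0002, 0.0031, 0.0095], [-0.0002, 0.0037, 0.0093], [-0.0002, 0.0042, 0.009], [-0.0003, 0.0047, 0.0088], [-0.0003, 0.0052, 0.0085]]
[[-0.0003, 0.0057, 0.0082], [-0.0004, 0.0062, 0.0078], [-0.0004, 0.0066, 0.0075], [-0.0004, 0.007, 0.0071], [-0.0004, 0.0074, 0.0067], [-0.0005, 0.0078, 0.0062], [-0.0005, 0.0081, 0.0057], [-0.0005, 0.0085, 0.0053], [-0.0005, 0.0087, 0.0048], [-0.0005, 0.009, 0.0042]]
[[-0.0005, 0.0092, 0.0037], [-0.0005, 0.0094, 0.0032], [-0.0006, 0.0096, 0.0026], [-0.0006, 0.0097, 0.0021], [-0.0006, 0.0098, 0.0015], [-0.0006, 0.0099, 0.0009], [-0.0006, 0.01, 0.0003], [-0.0006, 0.01, -0.0002], [-0.0006, 0.0099, -0.0008], [-0.0006, 0.0099, -0.0014]]
```

{"api": "jog_arm", "payload": {
  "deltas": [
    [0,0.0005,0.01,0,0,0,0.02],
    [0,0.001,0.01,0,0,0,0.02],
    [0,0.0015,0.01,0,0,0,0.02],
    [0,0.002,0.01,0,0,0,0.02],
    [0,0.0025,0.0095,0,0,0,0.02],
    [0,0.003,0.0095,0,0,0,0.02],
    [0,0.0035,0.0095,0,0,0,0.02],
    [-0.0005,0.0045,0.009,0,0,0,0.02],
    [-0.0005,0.0045,0.009,0,0,0,0.02],
    [-0.0005,0.005,0.0085,0,0,0,0.02]
  ]
}}

```text
t: 16.45
eef_pos: [0.6657, -0.0783, 0.222]
tool_rot: [0.0, 1.0, 0.03, 0.0]
contact_force: [0.5, 3.4, -6.0]
gripper_width: 0.122
grasp_force: 29.1
```

{"api": "jog_arm", "payload": {
  "deltas": [
    [-0.0005,0.0055,0.008,0,0,0,0.02],
    [-0.0005,0.006,0.008,0,0,0,0.02],
    [-0.0005,0.0065,0.0075,0,0,0,0.02],
    [-0.0005,0.007,0.007,0,0,0,0.02],
    [-0.0005,0.0075,0.0065,0,0,0,0.02],
    [-0.0005,0.008,0.006,0,0,0,0.02],
    [-0.0005,0.008,0.006,0,0,0,0.02],
    [-0.0005,0.0085,0.005,0,0,0,0.02],
    [-0.0005,0.0085,0.005,0,0,0,0.02],
    [-0.0005,0.009,0.004,0,0,0,0.02]
  ]
}}

```text
t: 17.45
eef_pos: [0.6614, -0.0067, 0.2871]
tool_rot: [0.002, 1.0, 0.029, 0.001]
contact_force: [-0.8, -6.9, 7.0]
gripper_width: 0.125
grasp_force: 31.0
```

```bash
cat > st.py <<'E'
from h import *
o=bot.get_obs(); C=np.array([.7016,.0647,0]);Rz=R.from_euler('z',.058).as_matrix()
u=Rz.T@(o["eef_pos"]-[0,0,.003]-C); print(o["t"],o["eef_pos"],u,o["contact_force"],o["grasp_force"],o["gripper_width"])
y,z=u[1]-.005,u[2]-.123; print("angle",np.arctan2(z,-y),"r",np.hypot(y,z))
E
python3 st.py
```

```text
17.45 [ 0.66139926 -0.006737    0.28711518] [-0.04427417 -0.06898654  0.28411518] [-0.78071377 -6.8918279   7.01597034] 30.99523812532425 0.12505213242465793
angle 1.1403055228219885 r 0.17729103072644906
```

{"api": "jog_arm", "payload": {
  "deltas": [
    [-0.0005,0.009,0.004,0,0,0,0.02],
    [-0.0005,0.0095,0.0035,0,0,0,0.02],
    [-0.0005,0.0095,0.003,0,0,0,0.02],
    [-0.0005,0.0095,0.002,0,0,0,0.02],
    [-0.0005,0.01,0.0015,0,0,0,0.02],
    [-0.0005,0.01,0.001,0,0,0,0.02],
    [-0.0005,0.01,0.0005,0,0,0,0.02],
    [-0.0005,0.01,0,0,0,0,0.02],
    [-0.0005,0.009,-0.0005,0,0,0,0.02],
    [-0.0005,0.005,-0.0005,0,0,0,0.02]
  ]
}}

```text
t: 18.45
eef_pos: [0.6556, 0.0893, 0.2991]
tool_rot: [-0.0, 1.0, 0.031, 0.0]
contact_force: [-0.8, -1.2, 4.8]
gripper_width: 0.127
grasp_force: 32.7
```

{"api": "jog_arm", "payload": {
  "deltas": [
    [0,0,0,0,0,0,0.02],
    [0,0,0,0,0,0,0.02],
    [0,0,0,0,0,0,0.02]
  ]
}}

```text
t: 18.75
eef_pos: [0.6557, 0.0878, 0.2992]
tool_rot: [-0.0, 1.0, 0.03, -0.0]
contact_force: [-3.5, -0.2, 5.5]
gripper_width: 0.124
grasp_force: 32.8
```

```bash
python3 st.py
python3 - <<'E'
from h import *
c=cam("scene"); cv2.imwrite("pics/s5.png",cv2.resize(c["img"][100:360,200:460,::-1],None,fx=2.25,fy=2.25,interpolation=cv2.INTER_CUBIC))
C=np.array([.7016,.0647,0]);Rz=R.from_euler('z',.058).as_matrix()
for nme,q in dict(hingeback=[.006,.005,.123],panelback=[.006,.005,.123]).items():
  for a in (1.54,1.64,1.74,1.84):
    p=np.array(q)+.13*np.array([0,-np.cos(a),np.sin(a)]); b=np.array([.004,.005,.123])+.172*np.array([0,-np.cos(a),np.sin(a)])
    f=lambda x:(proj(c,C+Rz@x)-[200,100])*2.25
    print(a,"hinge",f(np.array(q)),"panel top back",f(p),"bar back",f(b))
  break
E
```

```text
18.75 [0.65567631 0.08777897 0.29923326] [-0.04450864  0.02570224  0.29623326] [-3.49533189 -0.23207915  5.46867483] 32.80063211917877 0.1241215782232469
angle 1.689737235870406 r 0.17446588646590916
1.54 hinge [293.2646233  375.45856107] panel top back [292.50136922 277.29825957] bar back [292.20719264 240.29659768]
1.64 hinge [293.2646233  375.45856107] panel top back [306.8554755  277.67352179] bar back [311.72876519 240.80896667]
1.74 hinge [293.2646233  375.45856107] panel top back [321.04812096 279.11079012] bar back [331.01822455 242.80920107]
1.84 hinge [293.2646233  375.45856107] panel top back [334.90097643 281.58903853] bar back [349.81544486 246.26467514]
```

View pics/s5.png

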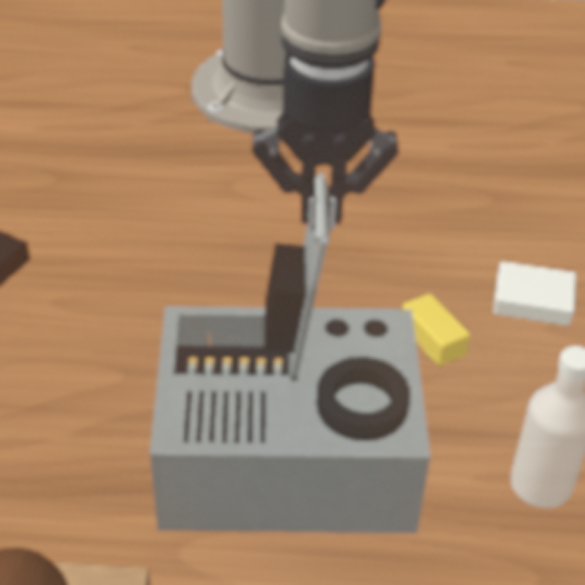

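The scene view shows the flap held just past upright with its bar end at about (320,240), which puts the joint near 1.69. A nudge of 8 mm brings it to balance.

{"api": "jog_arm", "payload": {
  "deltas": [
    [0,0.003,0,0,0,0,0.02],
    [-0.0005,0.003,-0.0005,0,0,0,0.02],
    [0,0.002,-0.0005,0,0,0,0.02],
    [0,0,0,0,0,0,0.02],
    [0,0,0,0,0,0,0.02],
    [0,0,0,0,0,0,0.02],
    [0,0,0,0,0,0,0.02],
    [0,0,0,0,0,0,0.02],
    [0,0,0,0,0,0,0.02],
    [0,0,0,0,0,0,0.02]
  ]
}}

```text
t: 19.8
eef_pos: [0.6552, 0.0956, 0.2979]
tool_rot: [-0.0, 1.0, 0.03, -0.0]
contact_force: [-2.5, -0.6, 3.9]
gripper_width: 0.125
grasp_force: 32.8
```

```bash
python3 st.py
python3 - <<'E'
from h import *
c=cam("top"); im=c["img"]; hsv=cv2.cvtColor(im,cv2.COLOR_RGB2HSV)
C=np.array([.7016,.0647,0]);Rz=R.from_euler('z',.058).as_matrix()
# drawer plate shut: unit-front strip should end ~6 mm ahead of the casing (orange desk beyond)
for x in (-.108,-.112,-.118,-.13):
    u=proj(c,C+Rz@[x,.06,.088]).round().astype(int); print(x,u,im[u[1],u[0]])
E
```

```text
19.8 [0.65518627 0.0956297  0.29791151] [-0.04454276  0.03356818  0.29491151] [-2.49952296 -0.58395744  3.85275907] 32.8325092792511 0.12454820712513408
angle 1.7354710320449371 r 0.1742690718288848
-0.108 [282 229] [91 95 93]
-0.112 [283 231] [83 86 85]
-0.118 [283 233] [103  91  82]
-0.13 [283 238] [173 112  64]
```

```bash
python3 -c "
from station import bot
print(bot.hand_in())"
```

```text
the job is handed in; nothing more can be done
None
```

The job is handed in, though no verdict came back: the pack lies flat in the drawer, the drawer was pushed to its stop, and the gripper holds the flap by its bar at about 1.74 rad, by my own measurements.

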